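# Swing up the folding crank and clamp the lumber in the bench vise

### The arm

A 7-joint arm with a two-finger parallel gripper is mounted at the origin on the work surface. World frame = base frame: x ahead of the robot, y to its left, z up, the work surface at z = 0. Lengths are in m, angles in rad, forces in N, time in s.
With the tool pointing down it reaches from about 0.35 to 0.9 m from the base axis. Payload 8.1 kg.
Tool frame: the origin (TCP) lies at the centre of the arm's flange, where the gripper is bolted on; the fingertips stand 178 mm ahead of it and the grasp point (between the pads) lies 159 mm ahead of it; z points along the fingers, y is the direction in which the jaws open and shut (so a half turn about z gives the same grasp; the last joint's range is limited). The gripper opens to 92 mm and grips with 3 to 60 N. Pads are 19 mm wide; open, the fingers measure 130 mm over their backs; the gripper's body (75 mm by 190 mm) begins 47 mm behind the grasp point.
Start: joints at [1.163, 0.434, 0.025, 1.573, -0.012, 1.134, -0.075], TCP at [0.188, -0.596, 0.405] pointing down, gripper open.
Joint ranges: [-2.62, 2.62], [-0.44, 2.09], [-1.27, 1.32], [0.08, 2.57], [-1.32, 4.46], [0.12, 2], [-2.74, 2.74]. Speed limits (rad/s): [2.22, 2.22, 3.01, 3.01, 3.14, 3.14, 3.14].

### API

Orientations are given as a rotation vector (axis times angle).
In Python, from cell import arm, get_image, camera_model gives the robot as it stands. The module is installed in compiled form; this text tells all that it offers.
- The arm moves only by the shell command python3 -m pendant 'ROWS' [FORCE]. ROWS is JSON, a list that holds one entry, the list of rows, each a list of 7 numbers: the shift along the tool's x, y, z in mm, then the turn, a rotation vector about the tool's x, y, z in rad, then the closure, from -1 (fully open) to 1 (shut). In form: [[[x, y, z, rx, ry, rz, hand], ...]]. A call has 1 to 20 rows; each row is the pose to reach, as a shift and turn from the pose commanded when the call began, along the tool's axes at that moment; what a row does not reach only later rows make up. A row lasts 1/8 s, in which the tool goes at most 62.5 mm and 10.7 degrees, less where a joint would pass 70% of its speed; a pose out of reach is approached as far as the arm can. A call with a gripper value outside its range is refused whole. The fingers move at their own pace and stop on an object; FORCE is the grip in N (left out, the last holds). Time passes only in rows, so rows that repeat a pose let the fingers close. It gives the time, the measured TCP pose, the force and the opening at its end, in the units of the state.
- arm.observe(): the state, without advancing time (a new reading comes with each control period).
- get_image(name): name is "scene" or "top" or "wrist"; returns the picture (420x560x3 uint8, red, green, blue); there is no depth.
- camera_model(name): a dict with "fx", "fy", "cx", "cy" (pixels), "position" and "orientation" of the camera in the world; the wrist camera has in their place "T_tool_cam" (4x4, takes a point from camera to tool coordinates, whose origin is the TCP and whose axes are the flange's). Camera axes: x right, y down, z forward; pixel columns grow to the right and rows downward; lengths in m; the calibration is good to about 2 mm. A picture is of the moment at which its call begins: read the wrist's pose just before it. camera_model takes no time and is no camera call.
- arm.sign_off(): hands the job in, once; it reports no verdict.
The state is a dict: "clock": time; "joints": joint angles; "dq": joint speeds; "joint_efforts": joint torques, N m; "position": TCP position; "ee_rot": TCP orientation; "force": force on the tool from outside, world axes, zero at the start; "ft_torque": the same for the moment, N m; "width": opening from 0.0 (shut) to 1.0 (fully open).
Only numpy, scipy, OpenCV 4.12 (cv2) and the standard library are available. Lean on these libraries where they do the work, as an engineer would, in place of code of your own. Each camera call takes 0.05 s, during which the arm holds its last target.

### The job

The short piece of lumber stands loose between the jaws of one of the two green bench vises. On that vise, flip the folded crank (the arm with the red ball) up until it clicks upright, then wind the handwheel clockwise by it until the moving jaw holds the lumber snugly against the fixed jaw, and let go. Leave the crank standing up and leave the empty vise as it is.

Things in the scene. Friction and masses are not known exactly. Their poses are not given: they have to be found in the camera images.
- vise: The vise that holds the lumber: green, 380 x 150 mm, bolted down. Origin at table height on the vertical axis of its handwheel; z up; +x points horizontally from the handwheel to the jaws, +y to the left of that. The fixed jaw's face is at x = 242 mm, 100 mm high. The moving jaw, 97 mm high, comes along +x and carries a sprung black pad (1.5 N per mm, up to 8 mm of give).
- fork (a point): Middle of the gap between two steel prongs, 111 mm high, that stand on the vise just outside the wheel's rim, 110 mm from its axis, at 135 degrees clockwise from the vise's +x seen from above. The folded crank's nose lies in this fork and locks the wheel.
- crank (a joint): Angle of the folding crank, rad: 0 folded flat (arm horizontal, ball over the middle of the wheel), 1.6 upright at its stop. The hinge axis is horizontal, tangential to the wheel, at hinge. The wheel is locked until about 1.0; a sprung detent is passed at about 1.25 (1 to 2 N at the ball), after which the crank stays up; let go earlier, it falls back.
- wheel (a joint): Angle of the handwheel, rad: 0 at the start, grows clockwise seen from above. Steel disc, 190 mm in diameter, top 69 mm above the table, bare but for the crank, its bracket and a 6 mm hub cap. Takes about 0.45 N m and stays where left. The jaw advances 30 mm per rad; the lumber is touched by pad and fixed jaw at 1.30 rad at the latest; from there the pad is squeezed, solid at 1.57.
- jaw (a joint): Advance of the moving jaw, m: 0 at the start, 0.03 x the wheel angle. At 0.039 the lumber touches the fixed jaw and the pad, not yet squeezed.
- ball (a point): Centre of the crank's red ball, 28 mm in diameter, swivelling on a cross pin along the hinge axis at the end of a 10 mm arm, 70 mm from the hinge. Folded: 15 mm from the wheel's axis on the hinge's side, 103 mm above the table, 34 mm above the disc. Upright: 85 mm from the axis, 173 mm up. Can be pinched from above, fingers closing along the hinge axis, and kept so throughout.
- hinge (a point): Centre of the crank's hinge, 85 mm from the wheel's axis, 103 mm above the table, in a small steel bracket on the disc's rim; turns with the wheel. At the start it lies 135 degrees clockwise from the vise's +x seen from above. Its y axis is the hinge axis.
- pad: Black rubber pad on the moving jaw, 12 x 140 x 60 mm; its origin is at the vise's origin while the jaw is fully back, and moves with the jaw.
- lumber: Loose pale wooden block 38 x 160 x 89 mm, about 0.25 kg, standing on the vise's bed (20 mm above the table) between the jaws, its 38 mm across them. Origin at the centre of its underside.
- spare_vise: The second vise, the same in every way but empty; origin and axes as for vise. To be left alone.
- spare_crank (a joint): Angle of the empty vise's crank, rad: folded, 0; leave it.
- spare_wheel (a joint): Angle of the empty vise's wheel, rad: 0; leave it.
There are look-alikes about, which are no part of the job. What is shaped like the lumber but turquoise or yellow is not meant.

How it is judged:
By the outcome, as a careful person would: the job done as asked, in the order asked, and still so for the second after the job is handed in, with the robot touching nothing.
It also fails if it takes over 38 s, if anything falls off the work surface, if the arm or the gripper's body presses on something with over 40 N, if the wrist force passes 120 N, or if a joint passes its speed limit or range.

## Working session

There is one attempt and no reset: what is moved stays moved. The work goes in short steps, Python scripts to look and compute and a shell command to move; the robot and the scene stay as the last step left them, time stands still between calls to the robot, and variables do not carry over. Pictures are saved under pics/ and viewed, and the job is handed in when it is done.

```bash
mkdir -p pics; python3 - <<'E'
from cell import arm,get_image,camera_model
import cv2,numpy as np
for n in ["scene","top","wrist"]:
    s=arm.observe()
    cv2.imwrite(f"pics/{n}0.png",get_image(n)[:,:,::-1]); print(n,camera_model(n))
print(s)
E
```

```text
scene {'fx': 412.40285204367444, 'fy': 412.40285204367444, 'cx': 275.66967805754575, 'cy': 206.79439745218207, 'position': array([ 1.32735105, -0.01969309,  0.60592691]), 'orientation': array([-1.66410835, -1.53862737,  0.84191763])}
top {'fx': 411.3247459528984, 'fy': 411.3247459528984, 'cx': 281.7388589123236, 'cy': 207.29392118876615, 'position': array([0.41032602, 0.08155773, 1.21260098]), 'orientation': array([-2.21159417,  2.15348201, -0.12386477])}
wrist {'fx': 362.4006296908675, 'fy': 362.4006296908675, 'cx': 282.76952941750056, 'cy': 208.77211340434826, 'T_tool_cam': array([[ 1.20397868e-03, -9.59285170e-01, -2.82436741e-01,
         7.65474730e-02],
       [ 9.99999275e-01,  1.15970225e-03,  3.23940304e-04,
         2.10437699e-04],
       [ 1.67913938e-05, -2.82436926e-01,  9.59285871e-01,
         2.03381860e-02],
       [ 0.00000000e+00,  0.00000000e+00,  0.00000000e+00,
         1.00000000e+00]])}
{'clock': 0.1, 'joints': array([ 1.16338278,  0.4351196 ,  0.02496706,  1.57400723, -0.01160288,
        1.13402002, -0.07511524]), 'dq': array([ 0.00193175,  0.00033286,  0.00041188, -0.00261758,  0.00023467,
        0.00103698,  0.0003013 ]), 'joint_efforts': array([ 3.56596720e-03, -6.69143844e+01,  9.88398939e-01, -3.15153408e+01,
       -6.04574662e-02,  3.72947613e-02, -2.46014946e-05]), 'position': array([ 0.18748098, -0.59599027,  0.40404371]), 'ee_rot': array([-3.10384284e+00, -4.76616626e-01,  5.24293516e-04]), 'force': array([-0.37948728, -0.4883623 ,  0.86936734]), 'ft_torque': array([-0.02755948,  0.01978501,  0.04265858]), 'width': 1.0016674105640468}
```

View pics/top0.png

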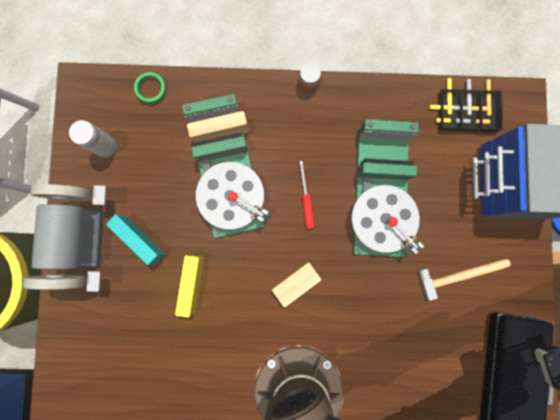

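View pics/scene0.png

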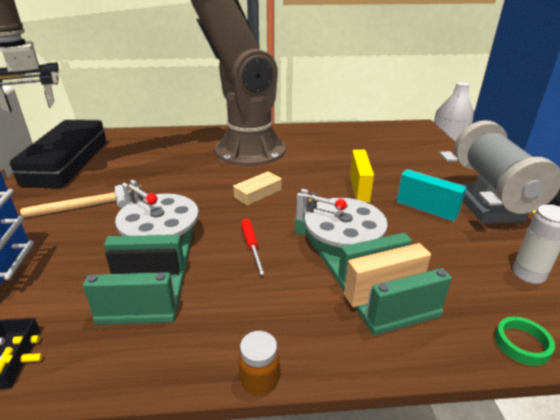

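View pics/wrist0.png

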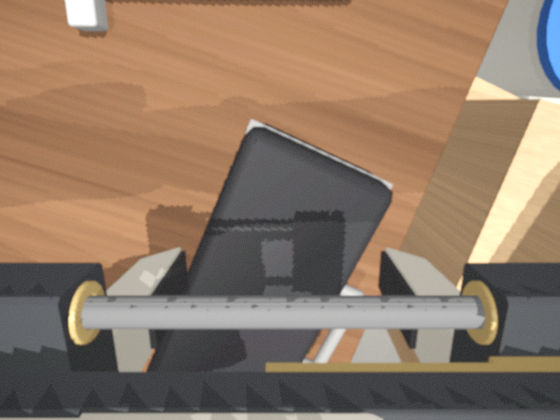

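The top view shows the lumber in the left vise, with its wheel at about (231,196), red ball at (232,197) and crank bracket toward (262,213). The empty vise is on the right, at (386,219). Next I'll measure these accurately.

```bash
cat > h.py <<'E'
import numpy as np,cv2
from scipy.spatial.transform import Rotation as R
from cell import arm,get_image,camera_model
def cam(n,s=None):
    m=camera_model(n)
    if n=="wrist":
        T=np.eye(4);T[:3,:3]=R.from_rotvec(s['ee_rot']).as_matrix();T[:3,3]=s['position']
        W=T@m['T_tool_cam']; return m,W[:3,:3],W[:3,3]
    return m,R.from_rotvec(m['orientation']).as_matrix(),np.array(m['position'])
def ray(c,u,v):
    m,Rm,p=c; d=Rm@np.array([(u-m['cx'])/m['fx'],(v-m['cy'])/m['fy'],1]); return p,d
def onz(c,u,v,z):
    p,d=ray(c,u,v); return p+d*(z-p[2])/d[2]
def proj(c,X):
    m,Rm,p=c; q=Rm.T@(np.asarray(X)-p); return np.array([m['cx']+m['fx']*q[0]/q[2],m['cy']+m['fy']*q[1]/q[2]])
def tri(rs):
    A=0;b=0
    for p,d in rs:
        d=d/np.linalg.norm(d);P=np.eye(3)-np.outer(d,d);A=A+P;b=b+P@p
    return np.linalg.solve(A,b)
def red(im,box):
    x0,y0,x1,y1=box; a=im[y0:y1,x0:x1].astype(int)
    mk=(a[...,0]>130)&(a[...,1]<80)&(a[...,2]<80); ys,xs=np.nonzero(mk); return xs.mean()+x0,ys.mean()+y0,len(xs)
E
python3 - <<'E'
from h import *
t=cv2.imread('pics/top0.png')[:,:,::-1]; s=cv2.imread('pics/scene0.png')[:,:,::-1]
ct,cs=cam('top'),cam('scene')
print('Wball',onz(ct,*red(t,(215,180,250,215))[:2],.103), red(t,(215,180,250,215)))
print('Sball',onz(ct,*red(t,(380,210,405,235))[:2],.103))
rb=red(s,(325,195,355,215));print(rb,onz(cs,*rb[:2],.103))
print('tri',tri([ray(ct,*red(t,(215,180,250,215))[:2]),ray(cs,*rb[:2])]))
# disc
x0,y0,x1,y1=185,150,280,245
g=t[y0:y1,x0:x1].astype(int)
mk=((g.min(2)>150)&(g.max(2)-g.min(2)<30)).astype(np.uint8)
mk=cv2.morphologyEx(mk,cv2.MORPH_CLOSE,np.ones((3,3)))
cn=max(cv2.findContours(mk,0,1)[0],key=cv2.contourArea); h=cv2.convexHull(cn)
print(cv2.minEnclosingCircle(h),cv2.fitEllipse(h))
big=cv2.resize(t[80:260,160:300],None,fx=4,fy=4,interpolation=cv2.INTER_CUBIC); 
big=np.ascontiguousarray(big[:600]);cv2.imwrite('pics/z1.png',big[:,:,::-1])
E
```

```text
Wball [0.5344709  0.19288694 0.103     ] (np.float64(233.25), np.float64(198.75), 4)
Sball [ 0.48525074 -0.23747572  0.103     ]
(np.float64(340.5857142857143), np.float64(203.92857142857142), 70) [0.53928784 0.19380429 0.103     ]
tri [0.5349612  0.19405256 0.10023996]
((48.233726501464844, 45.86686325073242), 37.864402770996094) ((46.256317138671875, 46.31672668457031), (66.69934844970703, 74.56452178955078), 118.3350830078125)
```

View pics/z1.png

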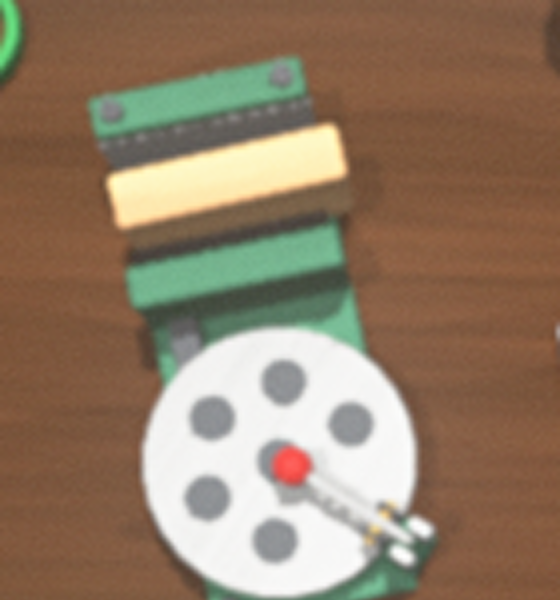

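```bash
python3 - <<'E'
from h import *
c=cam('top'); z=lambda x,y,h:onz(c,160+x/4-.375,80+y/4-.375,h)
C=z(280,462,.069);B=z(291,465,.103);F=z(410,540,.111)
print('centre',C,'ball',B,np.hypot(*(B-C)[:2]),'fork',F,np.hypot(*(F-C)[:2]))
a=lambda v:np.degrees(np.arctan2(v[1],v[0]))
J1,J2=z(90,100,.1),z(300,57,.1); 
print('jaw axis ang',a(J1-J2)-90, 'crank dir',a(F-C), a(F-B), 'minus135:',a(F-C)+135)
J=(z(106,168,.109)-z(335,124,.109));print('lumber',a(J)-90)
s=arm.observe();T=R.from_rotvec(s['ee_rot']).as_matrix();print(T)
E
```

```text
centre [0.5481752  0.20677041 0.069     ] ball [0.54224086 0.19553917 0.103     ] 0.01270264500426174 fork [0.49290343 0.11323941 0.111     ] 0.1086416881631158
jaw axis ang 13.877446361991133 crank dir -120.58079636802017 -120.94203318831013 minus135: 14.419203631979826
lumber 13.05782165054731
[[ 9.53935574e-01  3.00011103e-01 -5.09131290e-04]
 [ 3.00011500e-01 -9.53934915e-01  1.13067616e-03]
 [-1.46462710e-04 -1.23133746e-03 -9.99999231e-01]]
```

```bash
cat >> h.py <<'E'
def goal(p,yaw_y,s=None):
    "print rows numbers for TCP xyz p(m) with tool down and tool y at world angle yaw_y deg"
    s=s or arm.observe();T=R.from_rotvec(s['ee_rot']).as_matrix()
    a=np.radians(yaw_y);y=np.array([np.cos(a),np.sin(a),0]);z=np.array([0,0,-1.]);G=np.c_[np.cross(y,z),y,z]
    print(np.round(T.T@(np.array(p)-s['position'])*1000,1),np.round(R.from_matrix(T.T@G).as_rotvec(),3))
E
python3 -c "
from h import *
goal([.5405,.194,.36],-30.8)"
```

```text
[ 573.8 -647.7   44.8] [-0.001 -0.    -0.729]
```

```bash
python3 -m pendant '[[[36,-40,3,0,0,-0.045,0],[72,-81,6,0,0,-0.09,0],[108,-121,8,0,0,-0.135,0],[143,-162,11,0,0,-0.18,0],[179,-202,14,0,0,-0.225,0],[215,-243,17,0,0,-0.27,0],[251,-283,20,0,0,-0.315,0],[287,-324,22,0,0,-0.36,0],[323,-364,25,0,0,-0.41,0],[359,-405,28,0,0,-0.455,0],[395,-445,31,0,0,-0.5,0],[430,-486,34,0,0,-0.545,0],[466,-526,36,0,0,-0.59,0],[502,-567,39,0,0,-0.64,0],[538,-607,42,0,0,-0.685,0],[574,-648,45,0,0,-0.729,0],[574,-648,45,0,0,-0.729,0],[574,-648,45,0,0,-0.729,0],[574,-648,45,0,0,-0.729,0]]]' 30
python3 - <<'E'
from h import *
s=arm.observe();print(s['joints'],s['position'])
c=cam('wrist',s);im=get_image('wrist');ct=cam('top')
cv2.imwrite('pics/w1.png',im[:,:,::-1]);cv2.imwrite('pics/t1.png',get_image('top')[:,:,::-1])
g=s['position']+R.from_rotvec(s['ee_rot']).as_matrix()@[0,0,.159]
print('grasp',g,'pred px',proj(c,[.5405,.194,.103]),'grasp px',proj(c,g))
r=red(im,(0,0,560,420));print(r,onz(c,*r[:2],.103)); goal([.5405,.194,.262],-30.8,s)
E
```

```text
clock: 2.52
position: [0.5406, 0.1928, 0.3597]
ee_rot: [2.732, 1.55, -0.001]
force: [0.1, -0.3, 0.3]
width: 0.499
[-0.0531968   0.45222412 -0.53358702  1.72448241  0.26209575  1.03702841
 -1.21632412] [0.54060356 0.19280211 0.35965361]
grasp [0.54057498 0.19263067 0.2006537 ] pred px [281.04498414 216.54310235] grasp px [282.0373192 288.7160998]
(np.float64(281.8071693448702), np.float64(217.27441285537702), 809) [0.54067835 0.19328176 0.103     ]
[ 1.1 -0.7 97.7] [ 0.     0.001 -0.001]
```

View pics/w1.png

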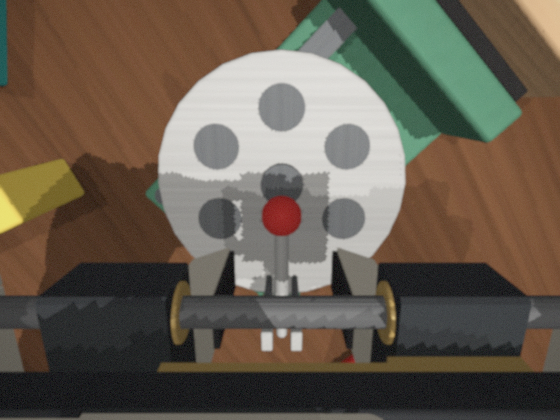

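The wrist view shows the ball at (282,217) and the crank pointing straight down the image, so position and yaw match. Joint 7 would get close to its limit while winding, so I'll use the half-turned grasp instead.

```bash
python3 -m pendant '[[[0,0,0,0,0,-0.175,0],[0,0,0,0,0,-0.35,0],[0,0,0,0,0,-0.525,0],[0,0,0,0,0,-0.7,0],[0,0,0,0,0,-0.875,0],[0,0,0,0,0,-1.05,0],[0,0,0,0,0,-1.225,0],[0,0,0,0,0,-1.4,0],[0,0,0,0,0,-1.575,0],[0,0,0,0,0,-1.75,0],[0,0,0,0,0,-1.925,0],[0,0,0,0,0,-2.1,0],[0,0,0,0,0,-2.275,0],[0,0,0,0,0,-2.45,0],[0,0,0,0,0,-2.625,0],[0,0,0,0,0,-2.8,0],[0,0,0,0,0,-2.975,0],[0,0,0,0,0,-3.14,0],[0,0,0,0,0,-3.14,0]]]'
python3 - <<'E'
from h import *
s=arm.observe();print(s['joints'],s['position'])
c=cam('wrist',s);im=get_image('wrist')
cv2.imwrite('pics/w2.png',im[:,:,::-1])
r=red(im,(0,0,560,420));print(r,onz(c,*r[:2],.103)); goal([.5405,.1935,.262],149.2,s)
E
```

```text
clock: 5.0
position: [0.5408, 0.1933, 0.3597]
ee_rot: [1.547, -2.734, 0.001]
force: [0.4, 0.0, 0.5]
width: 0.5
[ 0.32683324  0.70636909 -1.22269929  1.69436322  0.69824483  1.25250242
  1.54466814] [0.54078699 0.19333489 0.35967848]
(np.float64(284.29417475728155), np.float64(220.19514563106796), 1030) [0.54082292 0.19484204 0.103     ]
[-0.   0.4 97.7] [-0.    -0.001 -0.003]
```

View pics/w2.png

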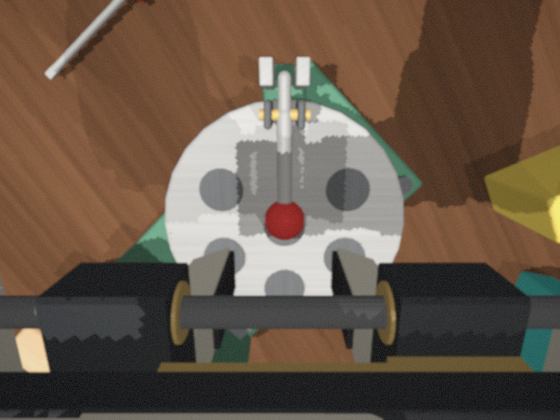

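Ball at (284,220), with the crank still straight in the image. Next: descend and pinch.

```bash
python3 -m pendant '[[[0,0.4,30,0,0,0,0],[0,0.4,60,0,0,0,0],[0,0.4,85,0,0,0,0],[0,0.4,98,0,0,0,0],[0,0.4,98,0,0,0,0],[0,0.4,98,0,0,0,1],[0,0.4,98,0,0,0,1],[0,0.4,98,0,0,0,1],[0,0.4,98,0,0,0,1],[0,0.4,98,0,0,0,1]]]' 30
python3 - <<'E'
from h import *
s=arm.observe();print(s['joints'],s['position'],s['force'],s['width'])
T=R.from_rotvec(s['ee_rot']).as_matrix();print('tool x',np.degrees(np.arctan2(T[1,0],T[0,0])))
E
```

```text
clock: 6.3
position: [0.5405, 0.1946, 0.2622]
ee_rot: [-1.55, 2.732, 0.0]
force: [-0.6, 1.2, 4.9]
width: 0.287
[ 0.27460248  0.80366888 -1.13044981  1.79415976  0.81956264  1.09993735
  1.45176431] [0.54047894 0.19460827 0.26216966] [-0.58254388  1.2372556   4.85737198] 0.28729968631890285
tool x -120.86122181958058
```

```bash
python3 -m pendant '[[[0.3,0,-7,0,0,0,1],[1.4,0,-13.9,0,0,0,1],[3.1,0,-20.7,0,0,0,1],[5.5,0,-27.3,0,0,0,1],[8.6,0,-33.6,0,0,0,1],[12.2,0,-39.5,0,0,0,1],[16.5,0,-45.1,0,0,0,1],[21.2,0,-50.2,0,0,0,1],[26.5,0,-54.8,0,0,0,1],[32.2,0,-58.9,0,0,0,1],[38.2,0,-62.4,0,0,0,1],[44.6,0,-65.2,0,0,0,1],[51.3,0,-67.5,0,0,0,1],[58.1,0,-69,0,0,0,1],[65,0,-69.8,0,0,0,1],[71,0,-70,0,0,0,1],[72,0,-70,0,0,0,1],[72,0,-70,0,0,0,1]]]'
python3 - <<'E'
from h import *
s=arm.observe();print(s['joints'],s['position'],s['force'],s['width'])
T=R.from_rotvec(s['ee_rot']).as_matrix();print('tool x',np.degrees(np.arctan2(T[1,0],T[0,0])))
for n in('top','scene'): cv2.imwrite(f'pics/{n}2.png',get_image(n)[:,:,::-1])
a=cv2.imread('pics/top2.png')[100:280,140:320];b=cv2.imread('pics/scene2.png')[120:300,270:450]
cv2.imwrite('pics/c2.png',cv2.resize(np.hstack([a,b]),None,fx=2.2,fy=2.2,interpolation=2))
# next targets
C=np.array([.548,.2065]);print('r',np.hypot(*(s['position'][:2]-C)))
E
```

```text
clock: 8.55
position: [0.5033, 0.1325, 0.3324]
ee_rot: [-1.55, 2.732, -0.0]
force: [1.5, 2.2, 7.5]
width: 0.289
[ 0.45901742  0.64627363 -1.20915957  1.85456482  0.67349157  1.12805642
  1.60435315] [0.50328709 0.13249791 0.3324222 ] [1.49077776 2.24638483 7.53776626] 0.2891051545594009
tool x -120.8780934504113
r 0.08646128272324852
```

View pics/c2.png

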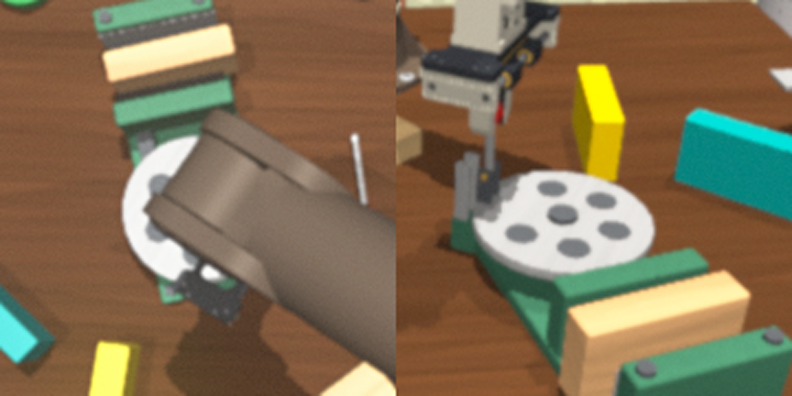

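The crank is upright: in the scene crop it stands vertical between the fingers, with the ball still pinched. Now I'll wind about half the angle and check.

```bash
python3 -m pendant '[[[-0.4,8.6,0,0,0,0.1,1],[-1.7,17.2,0,0,0,0.2,1],[-3.9,25.6,0,0,0,0.3,1],[-6.8,33.7,0,0,0,0.4,1],[-10.6,41.5,0,0,0,0.5,1],[-15.1,48.8,0,0,0,0.6,1],[-20.3,55.7,0,0,0,0.7,1],[-20.3,55.7,0,0,0,0.7,1]]]' 40
python3 - <<'E'
from h import *
s=arm.observe();print(s['joints'],s['position'],s['force'],s['ft_torque'],s['width'])
T=R.from_rotvec(s['ee_rot']).as_matrix();print('tool x',np.degrees(np.arctan2(T[1,0],T[0,0])))
d=s['position'][:2]-[.5477,.2067];print('r',np.hypot(*d),'wheel',-120.85-np.degrees(np.arctan2(d[1],d[0])), 'F tool',T.T@s['force'])
for n in('top','scene'): cv2.imwrite(f'pics/{n}3.png',get_image(n)[:,:,::-1])
a=cv2.imread('pics/top3.png')[100:280,140:320];b=cv2.imread('pics/scene3.png')[120:300,270:450]
cv2.imwrite('pics/c3.png',cv2.resize(np.hstack([a,b]),None,fx=2.2,fy=2.2,interpolation=2))
E
```

```text
clock: 9.65
position: [0.4658, 0.1788, 0.3324]
ee_rot: [-0.519, 3.098, -0.001]
force: [0.6, 3.2, 8.0]
width: 0.286
[ 0.29029884  0.52202875 -1.04742421  1.90871293  0.53252804  1.0209351
  0.91088548] [0.4658135  0.17878634 0.33239458] [0.64073229 3.17838733 8.04484441] [ 0.8215506  -0.26866155  0.05742766] 0.28617273691849016
tool x -160.99031707828104
r 0.08651341243542497 wheel 40.32666349344353 F tool [-1.64739099  2.78935101 -8.04598218]
```

View pics/c3.png

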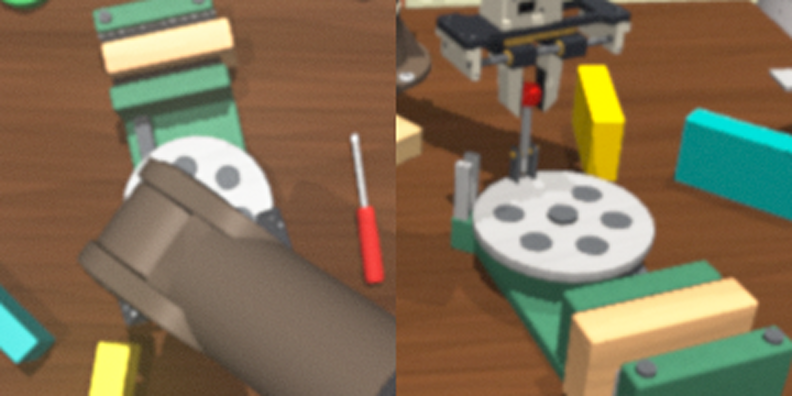

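```bash
python3 -m pendant '[[[-0.4,8.6,0,0,0,0.1,1],[-1.7,17.2,0,0,0,0.2,1],[-3.9,25.6,0,0,0,0.3,1],[-6.8,33.7,0,0,0,0.4,1],[-10.6,41.5,0,0,0,0.5,1],[-15.1,48.8,0,0,0,0.6,1],[-19.2,54.4,0,0,0,0.68,1],[-23.2,59,0,0,0,0.75,1],[-23.2,59,0,0,0,0.75,1],[-23.2,59,0,0,0,0.75,1]]]' 40
python3 - <<'E'
from h import *
s=arm.observe();print(s['joints'],s['position'],s['force'],s['ft_torque'],s['width'])
T=R.from_rotvec(s['ee_rot']).as_matrix();print('tool x',np.degrees(np.arctan2(T[1,0],T[0,0])))
d=s['position'][:2]-[.5477,.2067];print('r',np.hypot(*d),'wheel',np.radians((-120.85-np.degrees(np.arctan2(d[1],d[0])))%360), 'F tool',T.T@s['force'])
for n in('top','scene'): cv2.imwrite(f'pics/{n}4.png',get_image(n)[:,:,::-1])
a=cv2.imread('pics/top4.png')[100:280,140:320];b=cv2.imread('pics/scene4.png')[120:300,270:450]
cv2.imwrite('pics/c4.png',cv2.resize(np.hstack([a,b]),None,fx=2.2,fy=2.2,interpolation=2))
E
```

```text
clock: 11.0
position: [0.4686, 0.2416, 0.3324]
ee_rot: [0.65, 3.073, -0.001]
force: [0.7, 0.9, 9.9]
width: 0.288
[ 0.03345579  0.4882353  -0.83638641  1.85198556  0.42971424  0.99243258
  0.16722698] [0.46862332 0.2415756  0.33238872] [0.74759262 0.86248159 9.92648429] [ 0.20350075 -0.20194022  0.16732585] 0.2878504457425746
tool x 156.10294073067215
r 0.08642585616530434 wheel 1.4477361409307907 F tool [-0.33956502  1.08540111 -9.92695621]
```

View pics/c4.png

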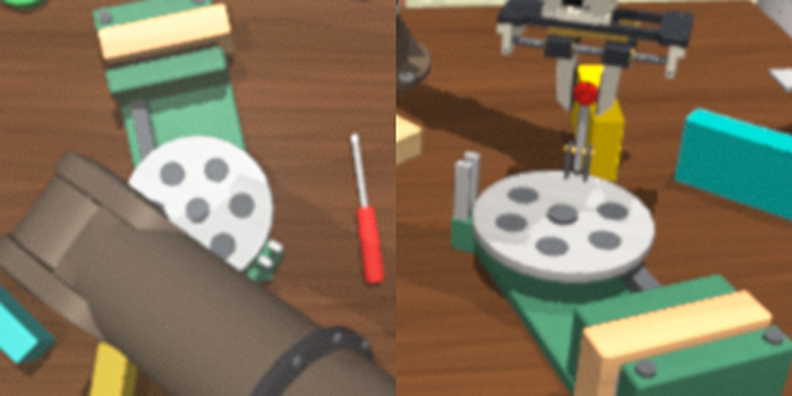

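Wheel angle is about 1.45 rad by the tool pose, and the lumber sits against the fixed jaw. Now I'll let go and retreat straight up.

```bash
python3 -m pendant '[[[0,0,0,0,0,0,0.2],[0,0,0,0,0,0,0],[0,0,0,0,0,0,0],[0,0,0,0,0,0,0],[0,0,-10,0,0,0,0],[0,0,-30,0,0,0,0],[0,0,-60,0,0,0,0],[0,0,-100,0,0,0,0],[0,0,-100,0,0,0,0]]]'
python3 - <<'E'
from h import *
s=arm.observe();print(s['position'],s['force'],s['width'])
c=cam('wrist',s)
im=get_image('wrist');cv2.imwrite('pics/w5.png',im[:,:,::-1])
r=red(im,(0,0,560,420));b=onz(c,*r[:2],.173);d=b[:2]-[.5477,.2067];print(r,b,np.hypot(*d),np.radians((-120.85-np.degrees(np.arctan2(d[1],d[0])))%360))
for n in('top','scene'): cv2.imwrite(f'pics/{n}5.png',get_image(n)[:,:,::-1])
a=cv2.imread('pics/top5.png')[80:260,140:320];b=cv2.imread('pics/scene5.png')[140:320,270:450]
cv2.imwrite('pics/c5.png',cv2.resize(np.hstack([a,b]),None,fx=2.2,fy=2.2,interpolation=2))
E
```

```text
clock: 12.22
position: [0.4689, 0.2429, 0.4352]
ee_rot: [0.65, 3.069, 0.006]
force: [0.2, 0.3, -0.5]
width: 0.503
[0.46892795 0.24292641 0.43521184] [ 0.17194901  0.32610569 -0.53710595] 0.5032348530940312
(np.float64(246.8007662835249), np.float64(221.30555555555554), 1044) [0.46397995 0.21881761 0.173     ] 0.08459245668977201 1.176103622330545
```

View pics/c5.png

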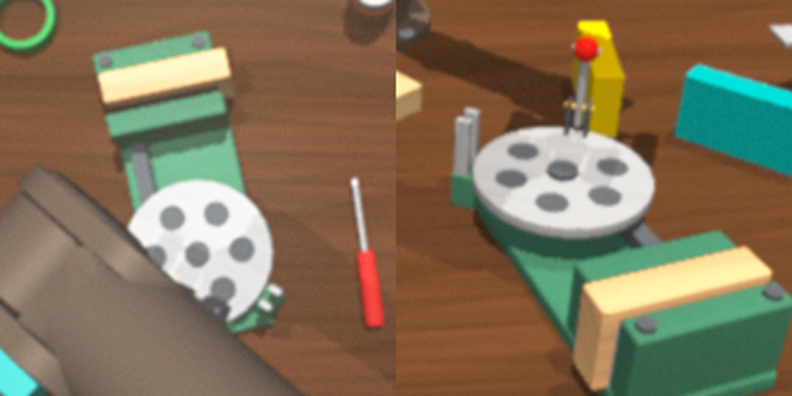

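View pics/w5.png

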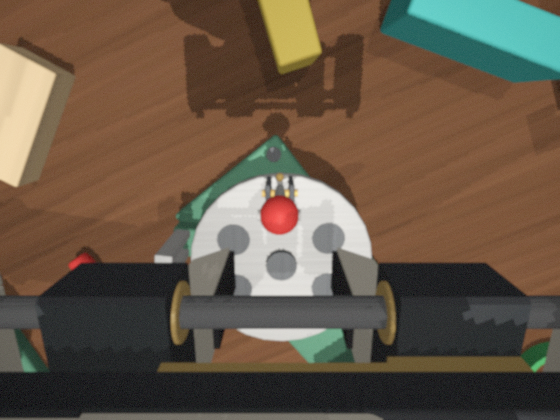

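The wrist view shows the ball at (279,215), with the bracket right behind it. My centroid was thrown off by the red screwdriver at (82,262), so I'll redo it and also move the arm clear for an unobstructed top view.

```bash
python3 -m pendant '[[[40,0,-20,0,0,0,0],[80,0,-20,0,0,0,0],[80,0,-20,0,0,0,0],[80,0,-20,0,0,0,0]]]'
python3 - <<'E'
from h import *
C=np.array([.5477,.2067])
def rep(n,b):
    d=b[:2]-C;print(n,b,np.hypot(*d),np.radians((-120.85-np.degrees(np.arctan2(d[1],d[0])))%360))
s=arm.observe();c=cam('wrist',s)
im=get_image('wrist');cv2.imwrite('pics/w6.png',im[:,:,::-1])
rs=[]
r=red(im,(150,0,560,420));rep('wrist',onz(c,*r[:2],.173));print(r)
sc=get_image('scene');cs=cam('scene');r2=red(sc,(320,130,370,185));print(r2)
rep('tri',tri([ray(c,*r[:2]),ray(cs,*r2[:2])]))
t=get_image('top');s2=arm.observe();print(s2['position'],s2['force'],s2['clock'])
a=t[80:260,140:320,::-1];b=sc[140:320,270:450,::-1]
cv2.imwrite('pics/c6.png',cv2.resize(np.hstack([a,b]),None,fx=2.2,fy=2.2,interpolation=2))
E
```

```text
clock: 12.88
position: [0.3959, 0.2739, 0.451]
ee_rot: [-0.652, -3.073, 0.002]
force: [-0.5, 0.4, 0.1]
width: 0.497
wrist [0.45932306 0.24585244 0.173     ] 0.09666124715442204 1.4493935255851222
(np.float64(283.1842105263158), np.float64(292.4605263157895), 76)
(np.float64(355.36170212765956), np.float64(161.68085106382978), 94)
tri [0.46044453 0.24286313 0.16957402] 0.09445257389828209 1.425264118451342
[0.39647402 0.27373139 0.45116664] [ 1.01503719 -0.28338794  0.7234216 ] 13.025
```

View pics/c6.png

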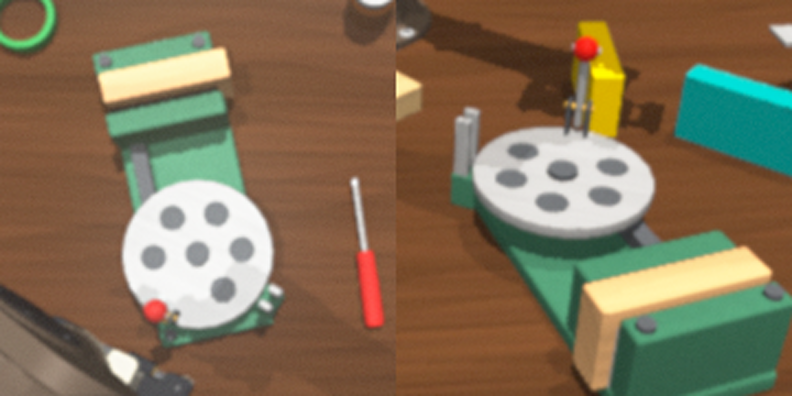

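```bash
python3 - <<'E'
from h import *
ct=cam('top');t=get_image('top');r=red(t,(195,205,225,235));b=onz(ct,*r[:2],.173);d=b[:2]-[.5477,.2067];print(r,b,np.hypot(*d),np.radians((-120.85-np.degrees(np.arctan2(d[1],d[0])))%360))
c=lambda x,y,z:onz(ct,140+x/2.2,80+y/2.2,z)
v=np.array([np.cos(np.radians(14.1)),np.sin(np.radians(14.1))]);f=lambda p:(p[:2]-[.5477,.2067])@v*1000
print('lumber back/front',f(c(167,95,.109)),f(c(163,63,.109)),'moving jaw top front',f(c(166,106,.097)))
print(arm.observe()['force'],arm.observe()['clock'])
cv2.imwrite('pics/j7.png',cv2.resize(t[90:150,175:255,::-1],None,fx=8,fy=8,interpolation=2))
E
```

```text
(np.float64(209.52380952380952), np.float64(222.47619047619048), 42) [0.46481017 0.24331607 0.173     ] 0.09061711300463364 1.4483291628375117
lumber back/front 196.97464930806103 238.09576129159987 moving jaw top front 187.3032865547698
[ 0.50516761  0.32786984 -0.01620245] 13.075
```

View pics/j7.png

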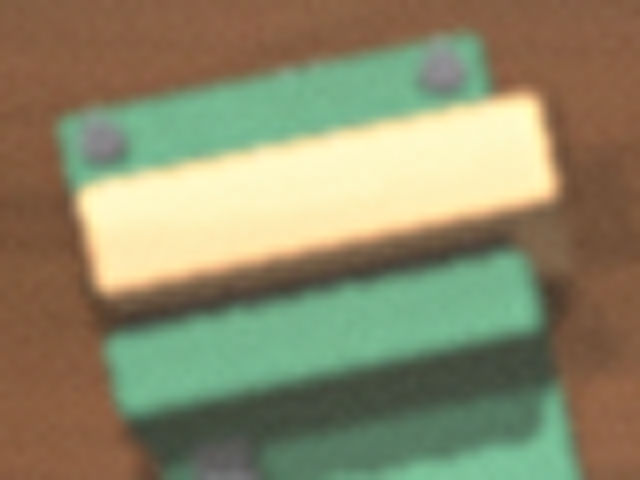

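```bash
python3 -c "
from cell import arm
print(arm.sign_off(), arm.observe()['clock'])"
```

```text
the job is handed in; nothing more can be done
the job is handed in; nothing more can be done
```

The job is done and handed in at about 13 s: the lumber is clamped in its vise, the crank stands upright, and the robot is clear of everything.

I pinched the red ball on the lumber's vise and flipped the crank up to its stop. Then I wound the wheel clockwise to about 1.45 rad, roughly halfway into the pad's squeeze, let go and backed away.

**Last checks:**
- **Wheel and crank:** with the gripper clear, the top camera put the wheel at 1.45 rad, the same as at release, and the crank was still upright.
- **Lumber:** it sits against the fixed jaw. The gap between lumber and moving jaw measured about 10 mm, give or take 2. A 12 mm pad squeezed as intended would leave about 7.5 mm, so the picture agrees only roughly; the wheel angle is the firmer evidence of snugness.
- **Wrist force:** near zero after release. The highest reading in my checks was about 10 N.

**Readings that disagreed:**
- **First wrist reading:** after release it gave 1.18 rad, because the red screwdriver was counted with the ball.
- **Ball distance from the axis:** after the retreat, the camera readings put it at 91–97 mm, against 86 mm from the tool pose. The wrist image was partly blocked. Their angles agreed, at 1.43–1.45 rad.

I never touched the empty vise, but I took no final measurement of it.

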